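# Load the grinding block, then open the safety-capped bottle and hold the cap over it

### The arm

A 7-joint arm with a two-finger parallel gripper is mounted at the origin on the work surface; the furniture and walls round the work are solid. World frame = base frame: x ahead of the robot, y to its left, z up, the work surface at z = 0. Lengths are in m, angles in rad, forces in N, time in s.
With the tool pointing down it reaches from about 0.425 to 0.925 m from the base axis. Payload 6.8 kg.
Tool frame: the origin (TCP) lies midway between the tips of the shut fingers; the grasp point (between the pads) lies 19 mm behind it; z points along the fingers, y is the line along which they close (so a half turn about z gives the same grasp; the last joint's range is limited). The gripper opens to 85 mm and grips with 20 to 120 N. Pads are 22 mm wide; open, the fingers measure 114 mm over their backs; the gripper's body (76 mm by 85 mm) begins 54 mm behind the grasp point. The pads swing forward as they close: fully open they stand 13 mm farther back than shut.
Start: joints at [-1.437, 0.477, 0.022, 1.555, -0.011, 1.109, -0.083], TCP at [0.162, 0.655, 0.231] pointing down, gripper open.
Joint ranges: [-2.96, 2.96], [-0.34, 2.1], [-1.41, 1.46], [0.24, 2.44], [-1.37, 4.51], [0.17, 1.92], [-2.96, 2.96]. Speed limits (rad/s): [2.39, 2.39, 3.14, 3.14, 3.14, 3.14, 3.14].

### API

Orientations are given as a unit quaternion [w, x, y, z].
In Python, from station import readout, imaging, hand_in gives the robot as it stands.
- The arm moves only by the tool drive_tool, never from a script. Its argument "series" is a list of rows, each a list of 5 numbers: the shift along the tool's x, y, z in cm, then the turn about the tool's z in degrees, then the closure, from -1 (fully open) to 1 (shut). A call has 1 to 8 rows; each row shifts and turns the commanded pose from where the row before left it, along the tool's axes as they then stand; what a row does not reach is not made up. A row lasts 1/10 s, in which the tool goes at most 50 mm and 8.59 degrees, less where a joint would pass 70% of its speed; a pose out of reach is approached as far as the arm can. A call with a gripper value outside its range is refused whole. The fingers move at their own pace and stop on an object; "squeeze" is the grip in N (left out, the last holds). Time passes only in rows, so rows that do not move let the fingers close. It gives the time, the measured TCP pose, the force, the opening and the grip force at its end, in the units of the state.
- readout.get_obs(): the state, without advancing time (a new reading comes with each control period).
- imaging.read_camera(name): name is "scene" or "top"; returns the picture (420x560x3 uint8, red, green, blue); there is no depth.
- imaging.camera_model(name): a dict with "vfov" (degrees; the focal length in pixels is half the picture's height over the tangent of half this angle, whatever the lens; pixels are square), "cx", "cy" (the principal point, pixels), "distortion" ([k1, k2, p1, p2, k3] as OpenCV has them; the pictures are not rectified), "xyz" and "orientation" of the camera in the world. Camera axes: x right, y down, z forward; pixel columns grow to the right and rows downward; lengths in m; the calibration is good to about 2 mm. A picture is of the moment at which its call begins. camera_model takes no time and is no camera call.
- hand_in(): hands the job in; it is judged then, once.
Trained networks look in the newest picture that a camera, given by its name, has taken for a name from the list of things; names that differ only in an ending like _2 or _b are one class to them, and where a whole thing is asked for, a point or a joint stands for the part that bears it (a point fixed in the world has none). Each returns a list of dicts, best first, with "conf" (0 to 1); they miss things now and then, are a little off and sometimes report something else, mostly with a low value. They report only what shows in the picture. A call takes as long as a camera call.
- imaging.cut_out(thing, camera): "mask" (420x560 bool, what is visible of it) and "centre" ([column, row] in pixels, amid what is visible of it).
The state is a dict: "t": time; "q": joint angles; "joint_vel": joint speeds; "joint_torque": joint torques, N m; "eef_pos": TCP position; "tool_rot": TCP orientation; "contact_force": force on the tool from outside, world axes, zero at the start; "torque": the same for the moment, N m; "gripper_width": opening from 0.0 (shut) to 1.0 (fully open); "grasp_force": force on a finger pad.
Only numpy, scipy, OpenCV 4.12 (cv2) and the standard library are available. Lean on these libraries where they do the work, as an engineer would, in place of code of your own. Each camera call takes 0.05 s, during which the arm holds its last target. There are 200 camera calls.

### The job

Get ready to wet the grinding block: first stand the two loose white ceramic rods in the block's two empty wells, one in each, down on the well floor. Then open the clamped amber bottle: press its white push-and-turn safety cap down, keep it pressed while twisting it anticlockwise until it is free, lift it straight up about 6 cm, and finish still holding it level and steady above the open mouth, without letting go. Leave the dropper bottle, the beaker and the white tray where they are.

Things in the scene. Friction and masses are not known exactly. Their poses are not given: they have to be found in the camera images.
- rod_a_center (a point): loose white ceramic grinding rod standing upright on the worktop, a cylinder 20 mm in diameter and 40 mm tall, 60 g; the point is its centre, half-way up (20 mm above its underside). Rods a and b are alike and either may go in either well
- rod_b_center (a point): second loose rod, the same as rod a; the point is its centre
- well_a (a point): first empty well of the block: centre of its mouth, in the plane of the block's top, 32 mm above the worktop; z up, x and y along the block's sides. A seated rod stands 20 mm out of the well, its centre level with the block's top, so take a rod by its upper half
- block: blue grinding block, fixed to the worktop, 110 x 110 x 32 mm; origin under its centre, z up, x and y along its sides. Four round wells, 26 mm in diameter, 20 mm deep, at (+-28, +-28) mm. Well a at (-28, -28) and well b at (28, 28) are empty; the other two already hold rods that are fixed in place and stand 20 mm proud
- well_b (a point): second empty well: centre of its mouth; frame as well_a
- bottle: amber bottle 62 mm in diameter, fixed upright in a black clamp stand (96 x 96 mm base) that is fixed to the worktop; it does not move. Origin: on the worktop under the bottle's axis; z up, x forward when unturned. Shoulder at 72 to 87 mm height, neck 27 mm in diameter with two lugs that reach to 39 mm diameter
- mouth (a point): centre of the top of the bottle's neck, 117 mm above the worktop, on the bottle's axis
- cap: white ribbed round safety cap, 50 mm in diameter, 30 mm tall, 40 g; origin at the centre of its underside, z up along its axis, x along the red bar on its top. Closed, its underside is 99 mm and its top 129 mm above the worktop and its x lies along the bottle's x. May be gripped round its ribs at any yaw; about 2 mm sideways play on the neck. It must rise 30 mm to clear the neck
- cap_center (a point): centre of the cap, half-way up. The cap has inner catches: at rest it turns no more than 0.15 rad. Pressed down 5 to 7.5 mm (end stop 8 mm) and kept pressed it turns anticlockwise seen from above; the catch is passed at 0.95 rad and the cap lifts off anywhere from 1.05 to 2.1 rad (1.35 is good). Clockwise is always blocked
- liner (a joint): how far the spring disc on the bottle's mouth, under the cap, is pressed down from the closed rest position, in m: 0 closed, up to 0.0075 with the cap pressed, -0.0015 with the cap off. It pushes the cap up with 6 N at 0, 9 N at 0.005, 10.5 N at 0.0075
- dropper: brown dropper bottle, 34 mm in diameter, 102 mm tall, a bystander; origin at the centre of its underside
- beaker: clear beaker, 74 mm in diameter, 92 mm tall, a bystander; origin at the centre of its underside
- basin: shallow white tray, 106 x 126 x 31 mm, a bystander; origin at the centre of its underside

How it is judged:
On the way, in this order (a step that is already met when the one before it is completed fails the run):
1. one rod seated in each empty well, the cap still closed (((horizontal distance between rod_a_center and well_a below 0.008 m and z of rod_a_center in the frame of well_a below 0.005 m and horizontal distance between rod_b_center and well_b below 0.008 m and z of rod_b_center in the frame of well_b below 0.005 m) or (horizontal distance between rod_a_center and well_b below 0.008 m and z of rod_a_center in the frame of well_b below 0.005 m and horizontal distance between rod_b_center and well_a below 0.008 m and z of rod_b_center in the frame of well_a below 0.005 m)) and z of cap_center in the frame of mouth below 0 m and angle between the x axis of cap and the x axis of bottle, either way round below 0.35 rad), for 0.2 s.
2. the cap pressed down at least 4 mm before it is turned (value of joint liner above 0.004 m and angle between the x axis of cap and the x axis of bottle, either way round below 0.4 rad), for 0.05 s.
3. the cap turned past its catch, still on the neck (angle between the x axis of cap and the x axis of bottle, either way round above 0.85 rad and z of cap_center in the frame of mouth below 0.008 m), for 0.05 s.
At the end, for the whole second after the job is handed in: A rod in each empty well (within 8 mm of its axis, rod centre under 5 mm above the block top). Cap gripped, off the bottle: its centre 32 to 150 mm above the neck top (closed: 3 mm below), within 30 mm of the bottle axis, level within 0.25 rad, still (((horizontal distance between rod_a_center and well_a below 0.008 m and z of rod_a_center in the frame of well_a below 0.005 m and horizontal distance between rod_b_center and well_b below 0.008 m and z of rod_b_center in the frame of well_b below 0.005 m) or (horizontal distance between rod_a_center and well_b below 0.008 m and z of rod_a_center in the frame of well_b below 0.005 m and horizontal distance between rod_b_center and well_a below 0.008 m and z of rod_b_center in the frame of well_a below 0.005 m)) and z of cap_center in the frame of mouth between 0.032 and 0.15 m and horizontal distance between cap_center and mouth below 0.03 m and angle between cap's own z axis and vertical below 0.25 rad and contact force between cap and the fingers above 1 N and contact force between cap and bottle below 0.1 N and linear speed of cap below 0.03 m/s); the arm keeps its last pose, push and grip.
It fails at once if the cap is forced round past its catch without being pressed down (angle between the x axis of cap and the x axis of bottle, either way round between 0.42 and 0.72 rad and z of cap_center in the frame of mouth below 0.004 m and value of joint liner below 0.002 m).
It fails at once if the dropper bottle is shifted by more than 4 cm (distance of dropper from where it was at the start of the episode above 0.04 m).
It fails at once if the beaker is shifted by more than 4 cm (distance of beaker from where it was at the start of the episode above 0.04 m).
It fails at once if the white tray is shifted by more than 4 cm (distance of basin from where it was at the start of the episode above 0.04 m).
It also fails if it takes over 61 s, if anything falls off the work surface, if the arm or the gripper's body presses on something with over 40 N, if the wrist force passes 120 N, or if a joint passes its speed limit or range.

## Working session

There is one attempt and no reset: what is moved stays moved. The work goes in short steps, Python scripts to look and compute and a tool call to move; the robot and the scene stay as the last step left them, time stands still between calls to the robot, and variables do not carry over. Pictures are saved under pics/ and viewed, at most 12 in all, crops included, and the job is handed in when it is done.

Besides the shell and the picture viewer there is one more tool, called as name(argument=value, ...), one argument or row to a line, values as JSON. drive_tool: Moves the arm, as the interface text tells. Its arguments: {"type":"object","properties":{"series":{"type":"array"},"squeeze":{"type":"number"}},"required":["series"]}

```bash
mkdir -p pics; ls
python3 - <<'E'
from station import readout, imaging
import cv2
o=readout.get_obs(); print({k:o[k] for k in('t','eef_pos','tool_rot','gripper_width','contact_force')})
for c in('scene','top'):
    cv2.imwrite(f'pics/{c}0.png',imaging.read_camera(c)[:,:,::-1]); print(imaging.camera_model(c))
for c in('scene','top'):
  for n in('rod_a_center','block','cap','bottle','dropper','beaker','basin'):
    for d in imaging.cut_out(n,c): print(c,n,round(d['conf'],2),d['centre'],d['mask'].sum())
E
```

```text
pics
{'t': 0.0, 'eef_pos': array([0.16148359, 0.65478452, 0.23032116]), 'tool_rot': array([-4.51571666e-05,  1.20581970e-01,  9.92702947e-01, -9.19889822e-04]), 'gripper_width': 1.0017585871260188, 'contact_force': array([-0.32146581, -0.41402175,  0.44635291])}
{'vfov': 44.124116346353574, 'cx': 280.6453898576617, 'cy': 209.41435680004074, 'distortion': array([-0.05218429,  0.        ,  0.        ,  0.        ,  0.        ]), 'xyz': array([-0.06038217, -0.81881081,  0.8610212 ]), 'orientation': array([-0.41036178,  0.84852806, -0.29889436,  0.14921631])}
{'vfov': 54.905240796629485, 'cx': 285.69873174179213, 'cy': 211.1391274275638, 'distortion': array([-0.11950173,  0.        ,  0.        ,  0.        ,  0.        ]), 'xyz': array([ 0.35494335, -0.0975668 ,  1.26730765]), 'orientation': array([ 0.05540621, -0.7023887 ,  0.70776279, -0.05149851])}
scene rod_a_center 0.59 [346.4, 343.7] 194
scene rod_a_center 0.52 [227.4, 188.8] 837
scene block 0.67 [345.5, 293.4] 2543
scene cap 0.78 [225.7, 158.2] 366
scene bottle 0.67 [227.1, 187.0] 779
scene dropper 0.61 [422.9, 282.1] 499
scene dropper 0.58 [345.7, 344.5] 188
scene beaker 0.61 [274.4, 165.1] 839
top rod_a_center 0.48 [387.6, 241.2] 42
top rod_a_center 0.19 [386.9, 163.0] 133
top block 0.87 [357.6, 211.1] 1378
top cap 0.65 [196.3, 205.9] 273
top bottle 0.88 [207.7, 216.2] 577
top bottle 0.57 [356.5, 210.7] 1305
top dropper 0.52 [385.3, 164.1] 168
top beaker 0.79 [209.0, 156.2] 605
top basin 0.78 [296.4, 159.9] 1247
```

View pics/scene0.png

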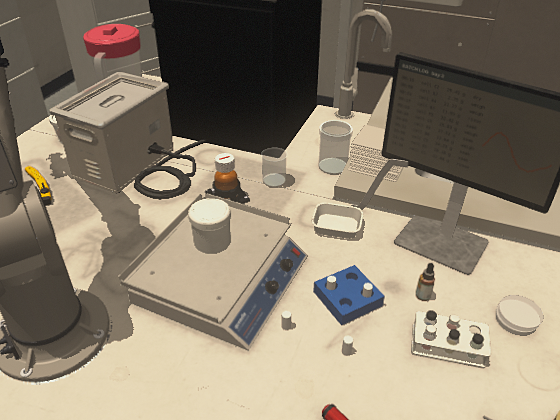

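View pics/top0.png

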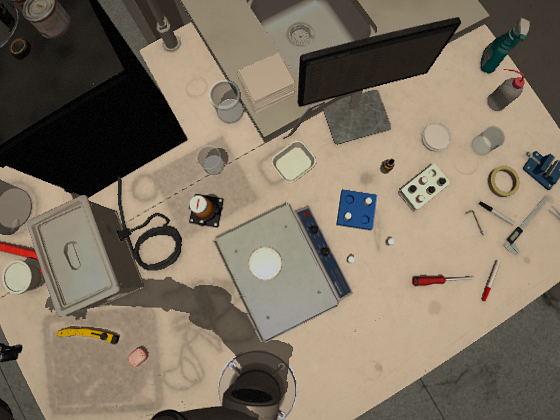

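The scene view shows loose rods at (287,319) and (347,345), the block at (348,293), and the bottle and cap at (226,165). In the top view the loose rods are at (351,259) and (390,241), the block is at (357,210), and the cap is at (198,203). The network's "rod" hits on the bottle are wrong. Next I measure with both cameras.

```bash
cat > h.py <<'E'
import numpy as np, cv2
from scipy.spatial.transform import Rotation as R
from station import readout, imaging
def cam(c):
    m=imaging.camera_model(c); f=210/np.tan(np.radians(m['vfov']/2))
    K=np.array([[f,0,m['cx']],[0,f,m['cy']],[0,0,1]]); q=m['orientation']
    return K,np.array(m['distortion']),R.from_quat([q[1],q[2],q[3],q[0]]).as_matrix(),np.array(m['xyz'])
def unp(c,px,z):
    K,D,M,p=cam(c); u=cv2.undistortPoints(np.array(px,float).reshape(-1,1,2),K,D).reshape(-1,2)
    r=np.c_[u,np.ones(len(u))]@M.T
    return p+r*((z-p[2])/r[:,2])[:,None]
def proj(c,P):
    K,D,M,p=cam(c); return cv2.projectPoints((np.array(P,float).reshape(-1,3)-p)@M,np.zeros(3),np.zeros(3),K,D)[0].reshape(-1,2)
def blob(img,ctr,r,cond):
    x,y=map(int,ctr); s=img[y-r:y+r+1,x-r:x+r+1].astype(int); v,u=np.nonzero(cond(s)); return u+x-r,v+y-r
E
python3 - <<'E'
from h import *
np.set_printoptions(precision=4,suppress=True)
for c in('scene','top'): print(c,proj(c,[[0,0,0],[.1615,.6548,.2303]]).round(0).tolist())
S=cv2.imread('pics/scene0.png');T=cv2.imread('pics/top0.png')
print('top rods z.04',unp('top',[[351,259],[390,241]],.04)[:,:2],'scene rods z.02',unp('scene',[[287,320],[347.5,345]],.02)[:,:2])
for c,I in(('scene',S),('top',T)):
    ctr=(348,293) if c=='scene' else (357,210)
    hsv=cv2.cvtColor(I,cv2.COLOR_BGR2HSV); m=((hsv[...,0]>100)&(hsv[...,0]<130)&(hsv[...,1]>120)).astype(np.uint8)
    k=np.zeros_like(m); cv2.rectangle(k,(ctr[0]-(36 if c=='scene' else 21),ctr[1]-36),(ctr[0]+40,ctr[1]+36),1,-1); m*=k
    cs=max(cv2.findContours(m,0,2)[0],key=cv2.contourArea); h=cv2.convexHull(cs)
    a=cv2.approxPolyDP(h,4,True).reshape(-1,2); print(c,a.tolist(),unp(c,a,.032)[:,:2].tolist())
out=[]
for c,I,b in(('scene',S,(265,255,400,365)),('scene',S,(195,140,260,205)),('top',T,(325,180,405,270)),('top',T,(175,180,235,240))):
    s=I[b[1]:b[3],b[0]:b[2]]; out.append(cv2.resize(s,(400,300),interpolation=2))
cv2.imwrite('pics/mos.png',np.vstack([np.hstack(out[:2]),np.hstack(out[2:])]))
E
```

```text
scene [[51.0, 333.0], [3.0, 99.0]]
top [[257.0, 389.0], [9.0, 342.0]]
top rods z.04 [[ 0.3939 -0.2881]
 [ 0.4472 -0.4098]] scene rods z.02 [[ 0.3948 -0.2887]
 [ 0.4479 -0.4124]]
scene [[354, 265], [383, 296], [342, 314], [315, 282]] [[0.60964832790699, -0.2686479873663351], [0.5905718327481969, -0.3747416268005983], [0.4870200708865668, -0.35524155585662515], [0.5043370486224776, -0.2526053060521546]]
top [[342, 190], [375, 195], [370, 229], [337, 224]] [[0.6086840748360711, -0.26764187743460144], [0.5921128811363059, -0.3708465045168956], [0.485536978357215, -0.3509467685974836], [0.5019990392580653, -0.24913647597530042]]
```

View pics/mos.png

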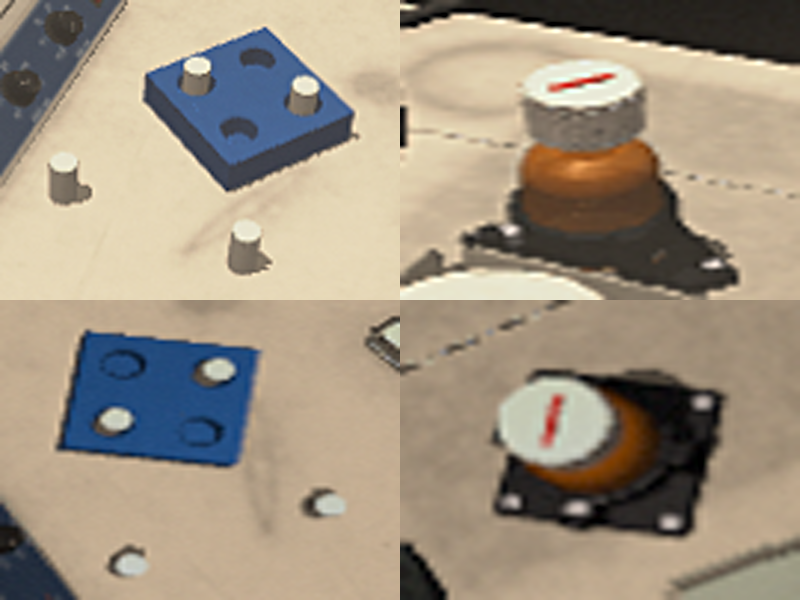

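Both cameras agree on rods and block to about 3 mm. The empty wells are up-left and down-right in the top view (the +x+y and -x-y corners). Next I work out the rod tops, well mouths and cap, and check obstacles on the way.

Run:
```python
from h import *
np.set_printoptions(precision=4,suppress=True)
S=cv2.imread('pics/scene0.png');T=cv2.imread('pics/top0.png')
def fit(I,c,ctr,r,thr,z):
    g=I.min(2); u,v=blob(g,ctr,r,lambda s:s>thr); print(c,len(u),u.mean().round(1),v.mean().round(1),unp(c,[[u.mean(),v.mean()]],z)[0,:2])
for ctr in((351,259),(391,241)): fit(T,'top',ctr,7,205,.04)
for ctr in((286,315),(347,340)): fit(S,'scene',ctr,6,205,.04)
fit(T,'top',(198,204),11,175,.129); fit(S,'scene',(225,158),11,200,.129)
print('cap eye',unp('top',[[198.3,204.4]],.129)[0,:2],unp('scene',[[224.8,157.8]],.129)[0,:2])
print('bar',unp('top',[[198.8,200],[197.4,209.]],.129)[:,:2],unp('scene',[[219.4,158.5],[230,156]],.129)[:,:2])
print('wells top',unp('top',[[349.4,199.5],[365.3,219.8]],.032)[:,:2],'scene',unp('scene',[[351.8,276.3],[345.4,302]],.032)[:,:2])
for z in(.1,.2): print('bath corners',unp('top',[[32,228],[82,198],[140,295],[62,318]],z)[:,:2].tolist())
print('hotplate',unp('top',[[290,205],[353,293],[265,340],[215,238]],.1)[:,:2])
```

```text
top 0 nan nan [nan nan]
top 0 nan nan [nan nan]
scene 39 286.1 313.6 [ 0.3931 -0.2874]
scene 46 347.8 339.2 [ 0.4461 -0.4126]
top 160 197.4 203.6 [0.5524 0.1622]
scene 126 224.2 157.4 [0.5523 0.1624]
cap eye [0.5502 0.1593] [0.5525 0.1598]
bar [[0.563  0.1582]
 [0.5368 0.1616]] [[0.5395 0.1657]
 [0.5681 0.1586]]
wells top [[ 0.5784 -0.2899]
 [ 0.5143 -0.3373]] scene [[ 0.5801 -0.291 ]
 [ 0.5156 -0.3362]]
bath corners [[0.48683544498484116, 0.6888966565637479], [0.5784645192536391, 0.5282038586629865], [0.29051760004593885, 0.33233056187987575], [0.21844973496687856, 0.57254290236753]]
bath corners [[0.47553661589103857, 0.621522520009599], [0.5593160822141638, 0.47459582717188636], [0.2960367747113915, 0.29550245094394106], [0.23014276319209465, 0.5151364683219557]]
hotplate [[ 0.5511 -0.1045]
 [ 0.2951 -0.2821]
 [ 0.1657 -0.0307]
 [ 0.4557  0.1144]]<stdin>:5: RuntimeWarning: Mean of empty slice.
  ret = ret.dtype.type(ret / rcount)
```

drive_tool(
  series=[
    [0,0,-5,0,-1],
    [0,0,-5,0,-1],
    [0,0,-5,0,-1],
    [0,0,-5,0,-1],
    [-3.4,-3.1,0,0,-1],
    [-3.4,-3.1,0,0,-1],
    [-3.4,-3.1,0,0,-1],
    [-3.4,-3.1,0,0,-1],
  ],
  squeeze=40,
)

```text
t: 1.6
eef_pos: [0.2648, 0.5007, 0.4315]
tool_rot: [0.0, 0.121, 0.993, 0.0]
contact_force: [1.5, 0.1, 0.3]
gripper_width: 0.999
grasp_force: 0.0
```

drive_tool(
  series=[
    [-3.4,-3.1,0,0,-1],
    [-3.4,-3.1,0,0,-1],
    [-3.4,-3.1,0,0,-1],
    [-3.4,-3.1,0,0,-1],
    [-3.4,-3.1,0,0,-1],
    [-3.4,-3.1,0,0,-1],
    [-3.4,-3.1,0,0,-1],
    [-3.4,-3.1,0,0,-1],
  ],
)

```text
t: 2.4
eef_pos: [0.4694, 0.1947, 0.4316]
tool_rot: [0.0, 0.121, 0.993, 0.0]
contact_force: [0.7, 1.5, -0.2]
gripper_width: 0.999
grasp_force: 0.0
```

drive_tool(
  series=[
    [-0.57,-4.83,0,0,-1],
    [-0.57,-4.83,0,0,-1],
    [-0.57,-4.83,0,0,-1],
    [-0.57,-4.83,0,0,-1],
    [-0.57,-4.83,0,0,-1],
    [-0.57,-4.83,0,0,-1],
    [-0.57,-4.83,0,0,-1],
    [-0.57,-4.83,0,0,-1],
  ],
)

```text
t: 3.2
eef_pos: [0.4196, -0.1917, 0.4316]
tool_rot: [0.001, 0.121, 0.993, 0.001]
contact_force: [1.7, -0.2, 0.6]
gripper_width: 1.001
grasp_force: 0.0
```

drive_tool(
  series=[
    [-0.57,-4.83,0,0,-1],
    [-0.57,-4.83,0,0,-1],
    [0,0,5,8.5,-1],
    [0,0,5,8.5,-1],
    [0,0,5,8.5,-1],
    [0,0,5,8.5,-1],
    [0,0,0,8.5,-1],
    [0,0,0,0,-1],
  ],
)

```text
t: 4.0
eef_pos: [0.4075, -0.2859, 0.2301]
tool_rot: [-0.001, 0.473, 0.881, -0.001]
contact_force: [-0.0, -0.3, 0.8]
gripper_width: 0.997
grasp_force: 0.0
```

```bash
cat >> h.py <<'E'
def go(*P):
    o=readout.get_obs(); q=o['tool_rot']; M=R.from_quat([q[1],q[2],q[3],q[0]]).as_matrix(); p=np.array(o['eef_pos'])
    print('t',o['t'],'pos',p.round(4),'yaw_y',np.degrees(np.arctan2(M[1,1],M[0,1])).round(1),'q7',o['q'][6].round(2),'F',o['contact_force'].round(1))
    for a in P:
        a=np.array(a); print(a,'->',((a-p)@M*100).round(2)); p=a
E
python3 - <<'E'
from h import *
go((.394,-.288,.19),(.394,-.288,.019))
S=imaging.read_camera('scene')[:,:,::-1]; cv2.imwrite('pics/s1.png',cv2.resize(S[150:390,180:460],(800,600*240*280//(280*240)),interpolation=2))
E
```

```text
t 4.0 pos [ 0.4075 -0.2859  0.2301] yaw_y 33.5 q7 1.42 F [-0.  -0.3  0.8]
[ 0.394 -0.288  0.19 ] -> [ 0.56 -1.23  4.02]
[ 0.394 -0.288  0.019] -> [-0.03  0.05 17.1 ]
```

View pics/s1.png

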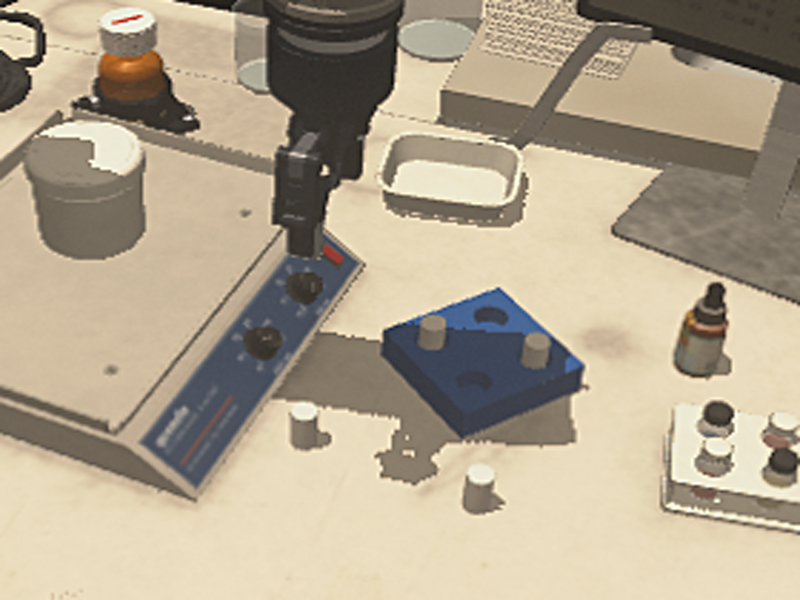

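The picture shows the gripper hanging over the front panel side. Rod 1 is at crop (303,425), rod 2 at (480,488), and both wells are empty. Descending on rod 1.

drive_tool(
  series=[
    [0.56,-1.23,4,0,-0.3],
    [0,0,4.3,0,-0.3],
    [0,0,4.3,0,-0.3],
    [0,0,4.3,0,-0.3],
    [0,0,4.2,0,-0.3],
    [0,0,0,0,-0.3],
    [0,0,0,0,-0.3],
  ],
)

```text
t: 4.75
eef_pos: [0.3959, -0.289, 0.0217]
tool_rot: [0.001, 0.471, 0.882, 0.0]
contact_force: [0.1, -0.4, 0.6]
gripper_width: 0.649
grasp_force: 0.0
```

drive_tool(
  series=[
    [0,0,0,0,1],
    [0,0,0,0,1],
    [0,0,0,0,1],
    [0,0,0,0,1],
    [0,0,0,0,1],
    [0,0,0,0,1],
  ],
)

```text
t: 5.35
eef_pos: [0.3964, -0.2891, 0.022]
tool_rot: [0.002, 0.472, 0.882, 0.0]
contact_force: [-0.9, 0.7, 10.8]
gripper_width: 0.202
grasp_force: 38.5
```

Run:
```python
from h import *
go((.3964,-.2891,.112),(.516,-.336,.112))
```

```text
t 5.35 pos [ 0.3964 -0.2891  0.022 ] yaw_y 33.7 q7 1.77 F [-0.9  0.7 10.8]
[ 0.3964 -0.2891  0.112 ] -> [-0.03  0.02 -9.  ]
[ 0.516 -0.336  0.112] -> [-10.53   7.36   0.05]
```

drive_tool(
  series=[
    [0,0,-4.5,0,1],
    [0,0,-4.5,0,1],
    [-3.5,2.45,0,0,1],
    [-3.5,2.45,0,0,1],
    [-3.5,2.45,0,0,1],
    [0,0,0,0,1],
    [0,0,0,0,1],
    [0,0,0,0,1],
  ],
)

```text
t: 6.15
eef_pos: [0.5131, -0.3347, 0.1104]
tool_rot: [-0.001, 0.473, 0.881, -0.0]
contact_force: [0.1, -0.6, 0.1]
gripper_width: 0.206
grasp_force: 39.2
```

Run:
```python
from h import *
go((.516,-.336,.056))
S=imaging.read_camera('scene')[:,:,::-1]; T=imaging.read_camera('top')[:,:,::-1]
cv2.imwrite('pics/s2.png',np.hstack([cv2.resize(S[230:350,280:400],(400,400),interpolation=2),cv2.resize(T[170:250,320:400],(400,400),interpolation=2)]))
```

```text
t 6.15 pos [ 0.5131 -0.3347  0.1104] yaw_y 33.6 q7 1.59 F [ 0.1 -0.6  0.1]
[ 0.516 -0.336  0.056] -> [-0.28  0.18  5.44]
```

View pics/s2.png

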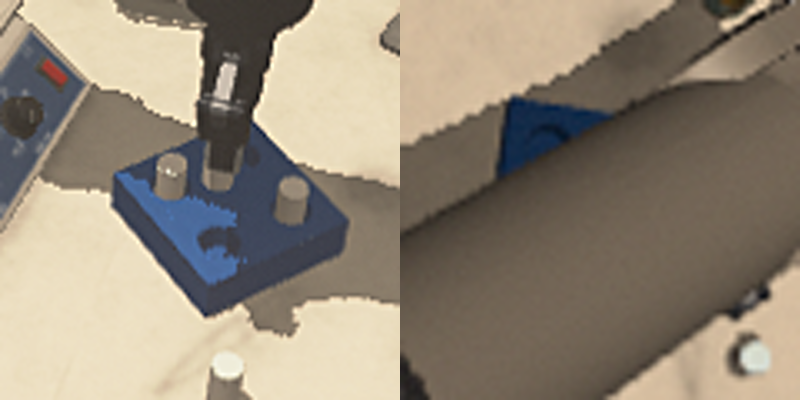

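The rod is held upright, bottom at left-crop (219,188); the target well mouth is at (219,240). The arm hides the top view. I check the rod's position from its bottom edge.

Run:
```python
from h import *
I=cv2.imread('pics/s2.png')
K,D,M,p=cam('scene'); 
def rim(cx,cy,z):
    a=np.linspace(0,2*np.pi,60); q=proj('scene',np.c_[cx+.01*np.cos(a),cy+.01*np.sin(a),0*a+z]); q=(q-[280,230])/.3
    return q[:,0].min().round(1),q[:,0].max().round(1),q[:,1].max().round(1)
for d in((0,0),(-.0024,.0006),(.003,0),(0,.003)): print(d,rim(.5131+d[0],-.3347+d[1],.0884))
g=cv2.cvtColor(I,6); print(g[180,196:244:2]); print(g[160:202:2,219])
print(((proj('scene',[[.515,-.3365,.032]])-[280,230])/.3))
```

```text
(0, 0) (np.float64(205.0), np.float64(237.7), np.float64(190.6))
(-0.0024, 0.0006) (np.float64(201.5), np.float64(234.2), np.float64(191.9))
(0.003, 0) (np.float64(208.5), np.float64(241.1), np.float64(188.4))
(0, 0.003) (np.float64(201.6), np.float64(234.2), np.float64(187.8))
[ 65  66  78 107 137 152 142 116 100 107 110 112 113 114 115 116 117 124
 109  76  63  67  68  68]
[ 56  56  55  53  60  77 101 116 119 113 112 113 115 116 112  96  77  68
  66  68  67]
[[217.66325185 240.75122234]]
```

drive_tool(
  series=[
    [-0.4,0.2,2.5,0,1],
    [0,0,2.2,0,1],
    [0,0,0,0,1],
    [0,0,0,0,1],
    [0,0,0,0,1],
  ],
)

```text
t: 6.75
eef_pos: [0.5185, -0.3377, 0.0646]
tool_rot: [0.001, 0.472, 0.881, -0.0]
contact_force: [-0.1, 0.3, -0.7]
gripper_width: 0.202
grasp_force: 39.2
```

Run:
```python
from h import *
go((.517,-.3375,.062),(.517,-.3375,.037))
```

```text
t 6.75 pos [ 0.5185 -0.3377  0.0646] yaw_y 33.6 q7 1.63 F [-0.1  0.3 -0.7]
[ 0.517  -0.3375  0.062 ] -> [ 0.1  -0.11  0.26]
[ 0.517  -0.3375  0.037 ] -> [ 0.  -0.   2.5]
```

drive_tool(
  series=[
    [0.1,-0.1,0.6,0,1],
    [0,0,0.7,0,1],
    [0,0,0.7,0,1],
    [0,0,0.6,0,1],
    [0,0,0,0,1],
    [0,0,0,0,1],
  ],
)

```text
t: 7.35
eef_pos: [0.5167, -0.3369, 0.037]
tool_rot: [-0.0, 0.472, 0.881, -0.0]
contact_force: [0.2, -0.2, -0.3]
gripper_width: 0.206
grasp_force: 39.2
```

It's in the well with no contact force. Releasing.

drive_tool(
  series=[
    [0,0,0,0,0.2],
    [0,0,0,0,0.2],
    [0,0,0,0,0.2],
    [0,0,0,0,0.2],
    [0,0,-4.5,0,0.2],
    [0,0,-4.5,0,0],
    [0,0,0,0,-0.3],
    [0,0,0,0,-0.3],
  ],
)

```text
t: 8.15
eef_pos: [0.5176, -0.3372, 0.1285]
tool_rot: [0.001, 0.472, 0.882, 0.0]
contact_force: [0.2, -0.4, -0.9]
gripper_width: 0.65
grasp_force: 0.0
```

Run:
```python
from h import *
go((.448,-.4125,.125),(.448,-.4125,.02))
```

```text
t 8.15 pos [ 0.5176 -0.3372  0.1285] yaw_y 33.7 q7 1.58 F [ 0.2 -0.4 -0.9]
[ 0.448  -0.4125  0.125 ] -> [-2.42 -9.97  0.34]
[ 0.448  -0.4125  0.02  ] -> [ 0.02 -0.02 10.5 ]
```

drive_tool(
  series=[
    [-0.8,-3.3,0.3,0,-0.3],
    [-0.8,-3.3,0,0,-0.3],
    [-0.8,-3.3,0,0,-0.3],
    [0,0,3,0,-0.3],
    [0,0,3,0,-0.3],
    [0,0,0,0,-0.3],
    [0,0,0,0,-0.3],
  ],
)

```text
t: 8.85
eef_pos: [0.4471, -0.4112, 0.0636]
tool_rot: [-0.001, 0.472, 0.881, 0.0]
contact_force: [0.1, -0.1, 1.4]
gripper_width: 0.653
grasp_force: 0.0
```

Run:
```python
from h import *
go((.447,-.412,.022))
S=imaging.read_camera('scene')[:,:,::-1]
cv2.imwrite('pics/s3.png',cv2.resize(S[240:360,280:400],(600,600),interpolation=2))
```

```text
t 8.85 pos [ 0.4471 -0.4112  0.0636] yaw_y 33.6 q7 1.8 F [ 0.1 -0.1  1.4]
[ 0.447 -0.412  0.022] -> [-0.07 -0.05  4.16]
```

View pics/s3.png

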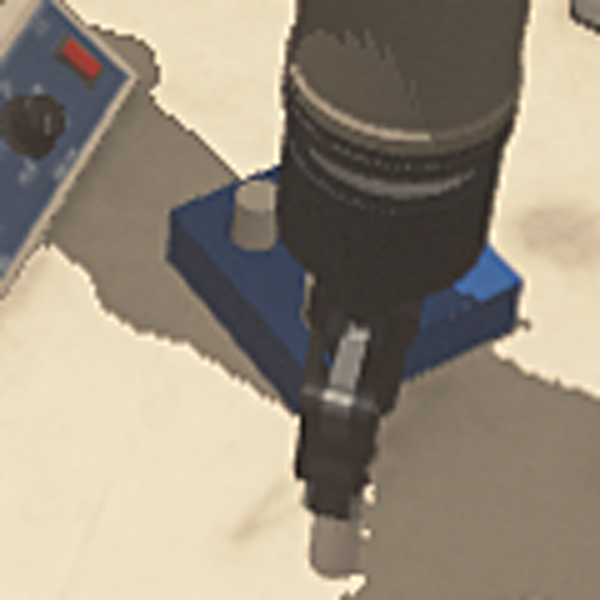

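Rod 2 shows upright between the fingers at (335,545); the first well is hidden for now. Descending and gripping, then lifting.

drive_tool(
  series=[
    [0,0,2.1,0,-0.3],
    [0,0,2.1,0,-0.3],
    [0,0,0,0,-0.3],
    [0,0,0,0,1],
    [0,0,0,0,1],
    [0,0,0,0,1],
    [0,0,0,0,1],
    [0,0,0,0,1],
  ],
)

```text
t: 9.7
eef_pos: [0.4485, -0.4126, 0.0237]
tool_rot: [0.001, 0.472, 0.881, -0.0]
contact_force: [-0.9, -0.2, 7.8]
gripper_width: 0.202
grasp_force: 38.8
```

drive_tool(
  series=[
    [0,0,0,0,1],
    [0,0,-4.5,0,1],
    [0,0,-4.5,0,1],
    [0,0,0,0,1],
    [0,0,0,0,1],
  ],
)

```text
t: 10.2
eef_pos: [0.4484, -0.4119, 0.1135]
tool_rot: [0.001, 0.472, 0.882, 0.0]
contact_force: [0.6, -0.9, -0.8]
gripper_width: 0.205
grasp_force: 39.2
```

Run:
```python
from h import *
go((.58,-.2905,.112))
```

```text
t 10.2 pos [ 0.4484 -0.4119  0.1135] yaw_y 33.7 q7 1.75 F [ 0.6 -0.9 -0.8]
[ 0.58   -0.2905  0.112 ] -> [ 2.81 17.68  0.17]
```

drive_tool(
  series=[
    [0.7,4.42,0,0,1],
    [0.7,4.42,0,0,1],
    [0.7,4.42,0,0,1],
    [0.7,4.42,0,0,1],
    [0,0,0,0,1],
    [0,0,0,0,1],
    [0,0,0,0,1],
  ],
)

```text
t: 10.9
eef_pos: [0.5777, -0.2912, 0.1114]
tool_rot: [-0.001, 0.473, 0.881, -0.001]
contact_force: [0.1, -1.1, -0.5]
gripper_width: 0.206
grasp_force: 39.2
```

Run:
```python
from h import *
go((.58,-.2905,.064))
S=imaging.read_camera('scene')[:,:,::-1]; p=readout.get_obs()['eef_pos']
I=cv2.resize(S[220:330,290:400],(600,600),interpolation=2); k=600/110
def ring(x,y,z,r,col):
    a=np.linspace(0,2*np.pi,40); q=(proj('scene',np.c_[x+r*np.cos(a),y+r*np.sin(a),0*a+z])-[290,220])*k
    cv2.polylines(I,[q.round().astype(int)],True,col,1)
ring(.5145,-.3365,.052,.01,(0,255,0)); ring(.5795,-.2905,.032,.013,(0,0,255)); ring(p[0],p[1],p[2]-.023,.01,(0,255,255))
cv2.imwrite('pics/s4.png',I)
```

```text
t 10.9 pos [ 0.5777 -0.2912  0.1114] yaw_y 33.6 q7 1.48 F [ 0.1 -1.1 -0.5]
[ 0.58   -0.2905  0.064 ] -> [-0.07  0.23  4.74]
```

View pics/s4.png

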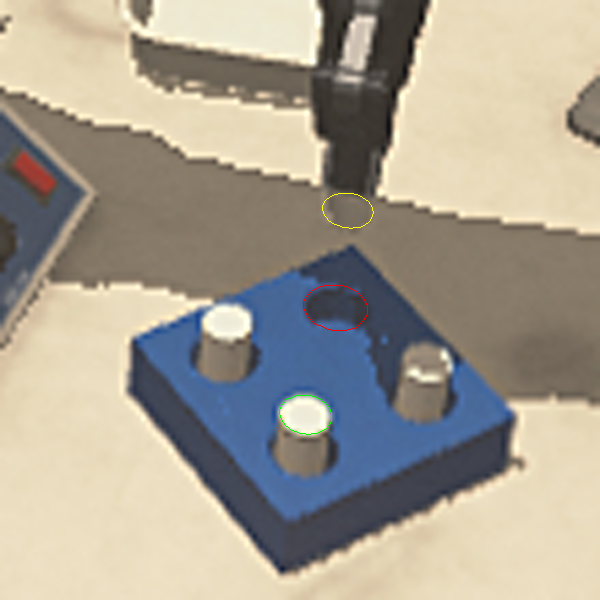

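Rod 1 is seated: its top fits the predicted ring at z = 52 mm. The predicted ring for the second well also fits. Inserting rod 2.

drive_tool(
  series=[
    [-0.2,0.2,2.5,0,1],
    [0,0,2.2,0,1],
    [0,0,0,0,1],
    [0,0,0,0,1],
    [0,0,0,0,1],
  ],
)

```text
t: 11.45
eef_pos: [0.5822, -0.2922, 0.0666]
tool_rot: [0.001, 0.473, 0.881, -0.0]
contact_force: [-0.5, 0.2, -0.6]
gripper_width: 0.201
grasp_force: 39.2
```

Run:
```python
from h import *
go((.581,-.291,.038))
```

```text
t 11.45 pos [ 0.5822 -0.2922  0.0666] yaw_y 33.6 q7 1.51 F [-0.5  0.2 -0.6]
[ 0.581 -0.291  0.038] -> [ 0.18 -0.04  2.86]
```

drive_tool(
  series=[
    [0.15,-0.05,0.6,0,1],
    [0,0,0.8,0,1],
    [0,0,0.7,0,1],
    [0,0,0.7,0,1],
    [0,0,0,0,1],
    [0,0,0,0,1],
  ],
)

```text
t: 12.05
eef_pos: [0.5808, -0.29, 0.037]
tool_rot: [-0.0, 0.472, 0.881, -0.0]
contact_force: [-0.1, 0.3, -0.1]
gripper_width: 0.199
grasp_force: 39.2
```

drive_tool(
  series=[
    [0,0,0,0,0.2],
    [0,0,0,0,0.2],
    [0,0,0,0,0.2],
    [0,0,0,0,0.2],
    [0,0,-4.5,0,0.2],
    [0,0,-4.5,0,0],
    [0,0,-5,0,-1],
    [0,0,-5,0,-1],
  ],
)

```text
t: 12.85
eef_pos: [0.5805, -0.2899, 0.2291]
tool_rot: [-0.0, 0.472, 0.881, -0.0]
contact_force: [1.5, 0.4, 0.4]
gripper_width: 0.824
grasp_force: 0.0
```

drive_tool(
  series=[
    [0,0,-5,0,-1],
    [0,0,-5,0,-1],
    [0,0,0,0,-1],
  ],
)

```text
t: 13.15
eef_pos: [0.5829, -0.2929, 0.335]
tool_rot: [0.006, 0.472, 0.881, 0.0]
contact_force: [0.5, -0.4, 0.2]
gripper_width: 0.999
grasp_force: 0.0
```

Run:
```python
from h import *
go((.552,.161,.33))
S=imaging.read_camera('scene')[:,:,::-1]
I=cv2.resize(S[220:330,290:400],(600,600),interpolation=2); k=600/110
def ring(x,y,z,r,col):
    a=np.linspace(0,2*np.pi,40); q=(proj('scene',np.c_[x+r*np.cos(a),y+r*np.sin(a),0*a+z])-[290,220])*k
    cv2.polylines(I,[q.round().astype(int)],True,col,1)
ring(.5145,-.3365,.052,.01,(0,255,0)); ring(.5795,-.2905,.052,.01,(0,0,255))
cv2.imwrite('pics/s5.png',I)
```

```text
t 13.15 pos [ 0.5829 -0.2929  0.335 ] yaw_y 33.6 q7 1.33 F [ 0.5 -0.4  0.2]
[0.552 0.161 0.33 ] -> [39.52 22.55  0.25]
```

View pics/s5.png

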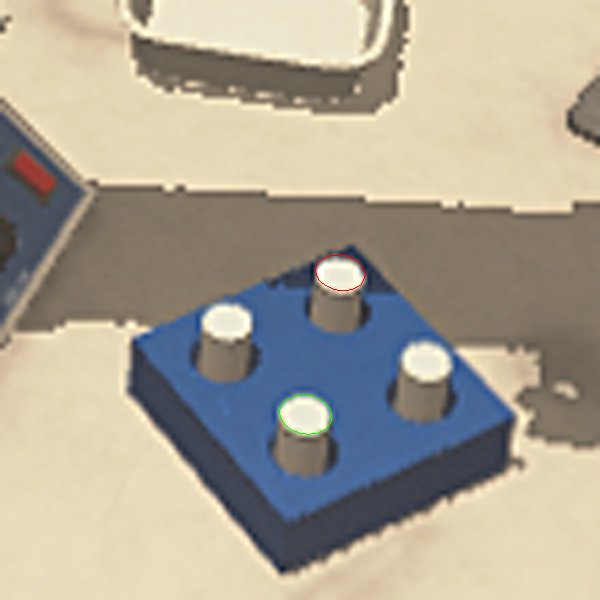

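Both rods are seated, with their tops on the predicted rings. Moving above the cap.

drive_tool(
  series=[
    [3.95,2.25,0,0,-1],
    [3.95,2.25,0,0,-1],
    [3.95,2.25,0,0,-1],
    [3.95,2.25,0,0,-1],
    [3.95,2.25,0,0,-1],
    [3.95,2.25,0,0,-1],
    [3.95,2.25,0,0,-1],
    [3.95,2.25,0,0,-1],
  ],
  squeeze=70,
)

```text
t: 14.0
eef_pos: [0.5544, 0.0748, 0.326]
tool_rot: [-0.001, 0.472, 0.882, -0.0]
contact_force: [0.3, 0.2, 0.1]
gripper_width: 0.998
grasp_force: 0.0
```

drive_tool(
  series=[
    [3.95,2.25,0,0,-1],
    [3.95,2.25,0,0,-1],
    [0,0,5,0,-1],
    [0,0,5,0,-1],
    [0,0,2.5,0,-1],
    [0,0,0,0,-1],
    [0,0,0,0,-1],
    [0,0,0,0,-1],
  ],
)

```text
t: 14.8
eef_pos: [0.5505, 0.1634, 0.2038]
tool_rot: [0.001, 0.472, 0.881, 0.001]
contact_force: [0.4, -1.1, 0.4]
gripper_width: 1.0
grasp_force: 0.0
```

Run:
```python
from h import *
go((.5525,.161,.18),(.5525,.161,.104))
S=imaging.read_camera('scene')[:,:,::-1]
cv2.imwrite('pics/s6.png',cv2.resize(S[90:210,170:290],(600,600),interpolation=2))
```

```text
t 14.8 pos [0.5505 0.1634 0.2038] yaw_y 33.6 q7 0.63 F [ 0.4 -1.1  0.4]
[0.5525 0.161  0.18  ] -> [-0.31  0.03  2.38]
[0.5525 0.161  0.104 ] -> [ 0.   -0.02  7.6 ]
```

View pics/s6.png

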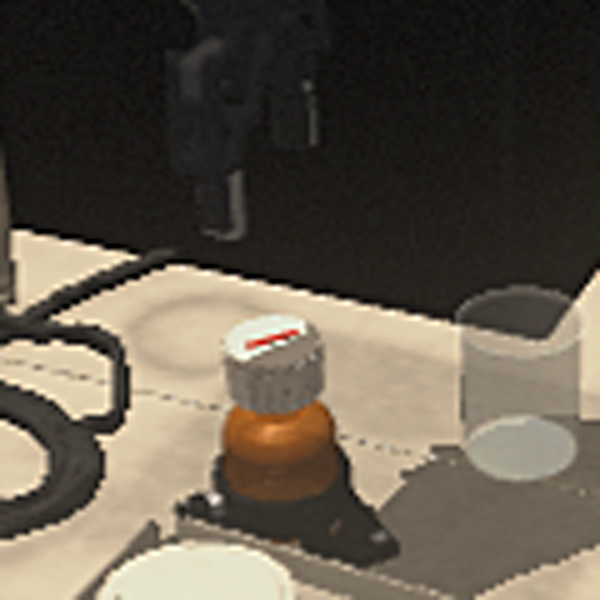

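The cap at (275,360) lies below the open fingers and its bar is undisturbed. Descending.

drive_tool(
  series=[
    [-0.3,0,2.4,0,-1],
    [0,0,2.5,0,-1],
    [0,0,2.5,0,-1],
    [0,0,2.6,0,-1],
    [0,0,0,0,-1],
    [0,0,0,0,-1],
  ],
)

```text
t: 15.45
eef_pos: [0.5519, 0.161, 0.1036]
tool_rot: [0.0, 0.472, 0.881, 0.0]
contact_force: [-0.5, -0.1, -0.3]
gripper_width: 1.004
grasp_force: 0.0
```

drive_tool(
  series=[
    [0,0,0,0,1],
    [0,0,0,0,1],
    [0,0,0,0,1],
    [0,0,0,0,1],
    [0,0,0,0,1],
    [0,0,0,0,1],
  ],
  squeeze=70,
)

```text
t: 16.05
eef_pos: [0.5519, 0.1613, 0.1034]
tool_rot: [0.0, 0.472, 0.882, 0.001]
contact_force: [-1.8, 0.0, 6.2]
gripper_width: 0.565
grasp_force: 71.0
```

drive_tool(
  series=[
    [0,0,0.2,0,1],
    [0,0,0.2,0,1],
    [0,0,0.2,0,1],
    [0,0,0.05,0,1],
    [0,0,0,0,1],
    [0,0,0,0,1],
    [0,0,0,0,1],
  ],
)

```text
t: 16.75
eef_pos: [0.5519, 0.1613, 0.0972]
tool_rot: [0.0, 0.472, 0.881, 0.001]
contact_force: [-2.8, 0.2, 9.8]
gripper_width: 0.562
grasp_force: 71.4
```

About 6 mm down at 9.8 N, which matches the spring curve. Twisting anticlockwise.

drive_tool(
  series=[
    [0,0,0,-5,1],
    [0,0,0,-5,1],
    [0,0,0,-5,1],
    [0,0,0,-5,1],
    [0,0,0,-5,1],
    [0,0,0,0,1],
  ],
)

```text
t: 17.35
eef_pos: [0.553, 0.1614, 0.0978]
tool_rot: [0.002, 0.269, 0.963, 0.002]
contact_force: [0.1, 0.6, 9.9]
gripper_width: 0.56
grasp_force: 71.4
```

drive_tool(
  series=[
    [0,0,0.03,-6,1],
    [0,0,0,-6,1],
    [0,0,0,-6,1],
    [0,0,0,-6,1],
    [0,0,0,-6,1],
    [0,0,0,-6,1],
    [0,0,0,0,1],
  ],
)

```text
t: 18.05
eef_pos: [0.5532, 0.1616, 0.0976]
tool_rot: [0.002, -0.042, 0.999, 0.001]
contact_force: [0.1, 1.8, 9.0]
gripper_width: 0.566
grasp_force: 71.4
```

drive_tool(
  series=[
    [0,0,0,-6,1],
    [0,0,0,-6,1],
    [0,0,0,-6,1],
    [0,0,0,0,1],
    [0,0,0,0,1],
  ],
)

```text
t: 18.55
eef_pos: [0.5532, 0.1617, 0.0976]
tool_rot: [0.002, -0.196, 0.981, 0.001]
contact_force: [-0.3, 1.6, 9.9]
gripper_width: 0.567
grasp_force: 71.4
```

Run:
```python
from h import *
go()
S=imaging.read_camera('scene')[:,:,::-1]
cv2.imwrite('pics/s7.png',cv2.resize(S[110:210,175:275],(600,600),interpolation=2))
```

```text
t 18.55 pos [0.5532 0.1617 0.0976] yaw_y 112.6 q7 1.86 F [-0.3  1.6  9.9]
```

View pics/s7.png

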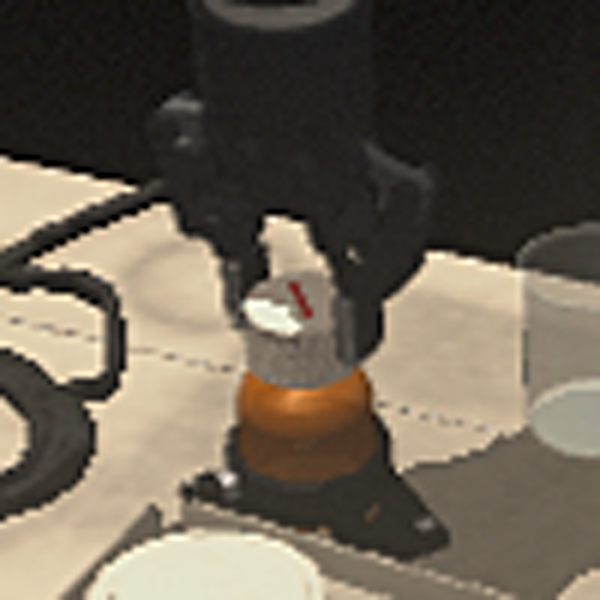

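The bar at (300,300) has turned with the gripper, about 1.38 rad, and the cap sits between both fingers. Lifting straight up.

drive_tool(
  series=[
    [0,0,-0.5,0,1],
    [0,0,-0.5,0,1],
    [0,0,-1,0,1],
    [0,0,-1,0,1],
    [0,0,-1,0,1],
    [0,0,-1,0,1],
    [0,0,-1,0,1],
    [0,0,-1,0,1],
  ],
)

```text
t: 19.4
eef_pos: [0.551, 0.1608, 0.1664]
tool_rot: [-0.0, -0.196, 0.981, 0.0]
contact_force: [0.3, 0.8, -1.1]
gripper_width: 0.564
grasp_force: 72.5
```

drive_tool(
  series=[
    [0,0,0,0,1],
    [0,0,0,0,1],
    [0,0,0,0,1],
    [0,0,0,0,1],
    [0,0,0,0,1],
  ],
)

```text
t: 19.9
eef_pos: [0.5508, 0.1608, 0.1651]
tool_rot: [-0.0, -0.196, 0.981, -0.0]
contact_force: [0.2, -0.1, -0.6]
gripper_width: 0.562
grasp_force: 72.5
```

Run:
```python
from h import *
go()
S=imaging.read_camera('scene')[:,:,::-1]
cv2.imwrite('pics/s8.png',np.hstack([cv2.resize(S[90:200,170:280],(400,400),interpolation=2),cv2.resize(S[220:330,290:400],(400,400),interpolation=2)]))
```

```text
t 19.9 pos [0.5508 0.1608 0.1651] yaw_y 112.6 q7 1.81 F [ 0.2 -0.1 -0.6]
```

View pics/s8.png

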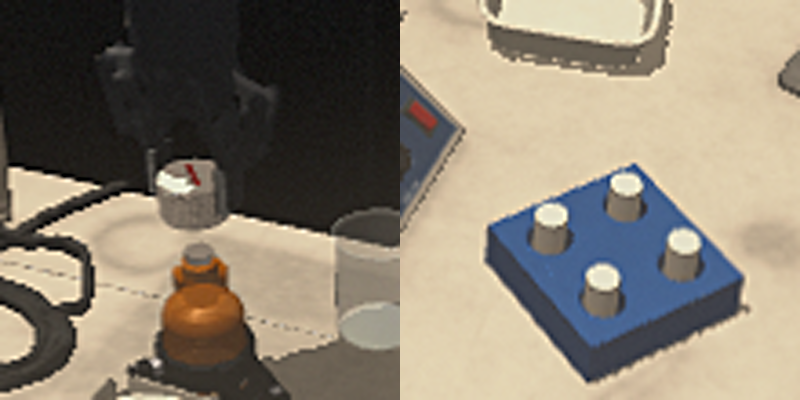

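The cap is level above the open neck at (198,250), and all four rods stand in the block. Handing in.

```bash
python3 -c "
from station import hand_in
print(hand_in())"
```

```text
the job is handed in; nothing more can be done
None
```

The job is handed in at about 20 s of the 61 s, though the hand-in gave no verdict: both rods are seated in the wells, and the cap was pressed, twisted off and is held level about 6 cm above the open mouth.

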